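# Make up two carving-course kits

### The arm

A 7-joint arm with a two-finger parallel gripper is mounted at the origin on the work surface. World frame = base frame: x ahead of the robot, y to its left, z up, the work surface at z = 0. Lengths are in m, angles in rad, forces in N, time in s.
With the tool pointing down it reaches from about 0.425 to 0.95 m from the base axis. Payload 4.7 kg.
Tool frame: the origin (TCP) lies at the very end of the fingers, on their centre line; the grasp point (between the pads) lies 19 mm behind it (env.grip_depth is the distance from the TCP to the grasp point, in m); z points along the fingers, y is the line along which they close (so a half turn about z gives the same grasp; the last joint's range is limited). The gripper opens to 87 mm and grips with 3 to 60 N. Pads are 19 mm wide; open, the fingers measure 117 mm over their backs; the gripper's body (75 mm by 190 mm) begins 51 mm behind the grasp point.
Start: joints at [-0.029, 0.469, -0.049, 1.532, 0.024, 1.141, -0.082], TCP at [0.675, 0, 0.223] pointing down, gripper open.
Joint ranges: [-2.59, 2.59], [-0.33, 1.99], [-1.39, 1.29], [0.1, 2.45], [-1.04, 4.18], [0.21, 1.99], [-2.66, 2.66]. Speed limits (rad/s): [2.57, 2.57, 3.14, 3.14, 3.14, 3.14, 3.14].

### API

Orientations are given as a 3x3 rotation matrix whose columns are the frame's x, y, z axes.
In Python, from station import env gives the robot as it stands.
- The arm moves only by the shell command python3 -m inch 'ROWS' [OPENING] [FORCE]. ROWS is a JSON object of lists of equal length, an entry for each row: "offset": the shift along the tool's x, y, z as a fraction of full scale, a list of three; "twist": the turn about the tool's z as a fraction of full scale. A call has 1 to 10 rows; each row shifts and turns the commanded pose from where the row before left it, along the tool's axes as they then stand; what a row does not reach is not made up. Full scale, the value 1, is 25 cm for a shift and 90 degrees for a turn. A row lasts 1/10 s, in which the tool goes at most 50 mm and 8.59 degrees, less where a joint would pass 70% of its speed; a pose out of reach is approached as far as the arm can. A call with a number of a shift or a turn outside -1 to 1 is refused whole. A call with a gripper value outside its range is refused whole. OPENING is the closure, from 0 (fully open) to 1 (shut), set as the call begins (- or left out, the last holds). The fingers move at their own pace and stop on an object; FORCE is the grip in N (left out, the last holds). Time passes only in rows, so rows that do not move let the fingers close. It gives the time, the measured TCP pose, the force, the opening and the grip force at its end, in the units of the state.
- env.state(): the state, without advancing time (a new reading comes with each control period).
- env.snapshot(name): name is "scene" or "side" or "wrist"; returns (picture, depth): 480x640x3 uint8, red, green, blue; 480x640 float32, m along the optical axis (not along the pixel's ray), 0 where there is no reading.
- env.get_calibration(name): a dict with "fx", "fy", "cx", "cy" (pixels), "eye" and "rotation" of the camera in the world. Camera axes: x right, y up, looking along -z (the intrinsics and any distortion apply to the point x, -y, -z); pixel columns grow to the right and rows downward; lengths in m; the calibration is good to about 2 mm. A picture is of the moment at which its call begins: read the wrist's pose just before it. get_calibration takes no time and is no camera call; for the wrist camera it gives the pose at the moment of the call.
- env.close_job(): hands the job in; it is judged then, once.
The state is a dict: "time_s": time; "joints": joint angles; "joint_velocities": joint speeds; "joint_torque": joint torques, N m; "eef_pos": TCP position; "eef_rot": TCP orientation; "force": force on the tool from outside, world axes, zero at the start; "torque": the same for the moment, N m; "finger_gap": finger opening in m; "finger_force": force on a finger pad.
Only numpy, scipy, OpenCV 4.12 (cv2) and the standard library are available. Lean on these libraries where they do the work, as an engineer would, in place of code of your own. Each camera call takes 0.05 s, during which the arm holds its last target. There are 200 camera calls.

### The job

Make up the two kits for the carving course: the red-handled chisel and the mallet go in the blue tray, the dark-handled gouge and the wooden duck in the green one. In each tray lay the tool flat along the middle of the long felt strip, either way round, and stand the other piece upright in the middle of the square felt patch, turned as you like. Leave the yellow-handled knife and the sharpening stone where they lie.

Things in the scene. Friction and masses are not known exactly. Their poses are not given: they have to be found in the camera images.
- blue_tray: Blue tray, fixed to the bench, 180 x 180 mm. Origin: centre of its underside. Floor 6 mm above the bench, with a rim only 6 mm wide and 4 mm above the floor. Two flat grey felt patches lie on the floor (they do not stick up): a long strip, 150 x 40 mm, its length along the tray's x, centred at (0, -43) mm in the tray's frame; and a square, 75 x 75 mm, centred at (0, +40) mm. Starts on the left or the right of the stock.
- green_tray: Green tray, fixed to the bench, 180 x 180 mm. Origin: centre of its underside. Floor 6 mm above the bench, with a rim only 6 mm wide and 4 mm above the floor. Two flat grey felt patches lie on the floor (they do not stick up): a long strip, 150 x 40 mm, its length along the tray's x, centred at (0, -43) mm in the tray's frame; and a square, 75 x 75 mm, centred at (0, +40) mm. Starts on the side opposite to the blue one.
- red_chisel: Palm chisel with a red handle and a broad flared flat blade 28 mm wide. Lies with its long axis along its own x. Origin: middle of the 140 mm length, on the underside. The handle (x -70 to +10, 24 wide in y, 22 high, flat-sided with rounded edges) is towards -x and carries the weight (centre of mass near x = -25: grip there); the steel blade is towards +x, at 11 mm height, and does not touch the bench. About 85 g.
- dark_gouge: Palm gouge with a dark brown wooden handle and a narrow (about 14 mm) curved blade. Lies with its long axis along its own x. Origin: middle of the 140 mm length, on the underside. The handle (x -70 to +10, 24 wide in y, 22 high, flat-sided with rounded edges) is towards -x and carries the weight (centre of mass near x = -25: grip there); the steel blade is towards +x, at 11 mm height, and does not touch the bench. About 85 g.
- mallet: Small carver's mallet standing on its head, handle up: round pale head 64 mm across and 72 mm high, above it an upright dark wooden handle about 23 mm thick from 72 to 135 mm height, with a 28 mm knob up to the top at 152 mm. Origin: centre of its underside, z up its axis. About 250 g.
- duck: Carved pale wooden duck on a plinth. Plinth 64 (x) x 40 (y) x 10 mm; rounded body 40 mm wide in y, widest at 29 mm height, between x -8 and +8, top at 49 mm; head towards +x, top at 70 mm. Origin: centre of the plinth's underside. About 90 g.
- yellow_knife: Carving knife with a yellow handle and a spear-shaped blade; belongs to neither kit. Lies with its long axis along its own x. Origin: middle of the 140 mm length, on the underside. The handle (x -70 to +10, 24 wide in y, 22 high, flat-sided with rounded edges) is towards -x and carries the weight (centre of mass near x = -25: grip there); the steel blade is towards +x, at 11 mm height, and does not touch the bench. 
- stone: Sharpening stone, block 100 (x) x 42 (y) x 22 mm high, grey below and red-brown on top; belongs to neither kit. Origin: centre of its underside.

How it is judged:
By the outcome, as a careful person would: the job done as asked, in the order asked, and still so for the second after the job is handed in, with the robot touching nothing.
It also fails if it takes over 128 s, if anything falls off the work surface, if the arm or the gripper's body presses on something with over 40 N, if the wrist force passes 120 N, or if a joint passes its speed limit or range.

## Working session

There is one attempt and no reset: what is moved stays moved. The work goes in short steps, Python scripts to look and compute and a shell command to move; the robot and the scene stay as the last step left them, time stands still between calls to the robot, and variables do not carry over. Pictures are saved under pics/ and viewed, at most 14 in all, crops included, and the job is handed in when it is done.

```bash
ls; mkdir -p pics; python3 - <<'E'
from station import env
import cv2,numpy as np
for n in("scene","side"):
    p,d=env.snapshot(n); cv2.imwrite(f"pics/{n}0.png",p[:,:,::-1]); np.save(f"{n}0.npy",d); np.save(f"{n}0rgb.npy",p)
    c=env.get_calibration(n); print(n,c)
s=env.state();print(s["time_s"],s["eef_pos"],np.round(s["eef_rot"],3),s["finger_gap"])
E
```

```text
pics
scene {'fx': 507.44486047951546, 'fy': 507.44486047951546, 'cx': 318.96157895278304, 'cy': 239.56254742398588, 'eye': array([0.96408512, 0.55032938, 0.72830259]), 'rotation': array([[-0.8022913 , -0.42273258,  0.42145681],
       [ 0.59692133, -0.56378907,  0.57081242],
       [-0.00368827,  0.70953439,  0.70466115]])}
side {'fx': 620.1614385386256, 'fy': 620.1614385386256, 'cx': 320.70908219628814, 'cy': 230.41341954197753, 'eye': array([ 0.4976672 , -0.89946221,  1.04381492]), 'rotation': array([[ 0.99878956,  0.03999414, -0.02863373],
       [-0.04887771,  0.74174911, -0.66889404],
       [-0.0055128 ,  0.66948393,  0.74280608]])}
0.1 [6.74478057e-01 6.40967616e-06 2.21608069e-01] [[-0.     1.    -0.002]
 [ 1.     0.    -0.   ]
 [-0.    -0.002 -1.   ]] 0.08706089653584763
```

View pics/scene0.png

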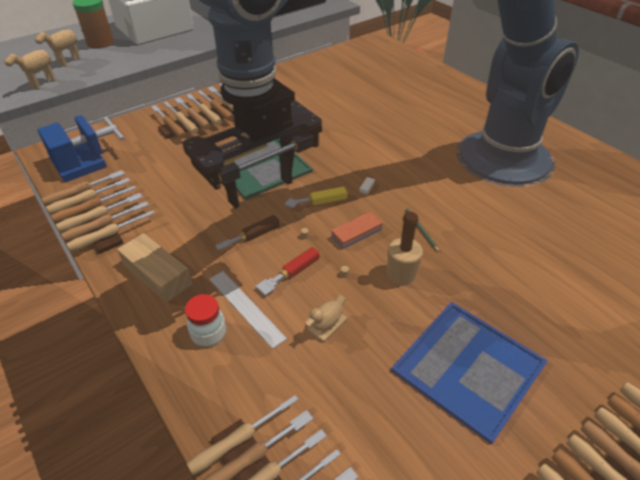

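View pics/side0.png

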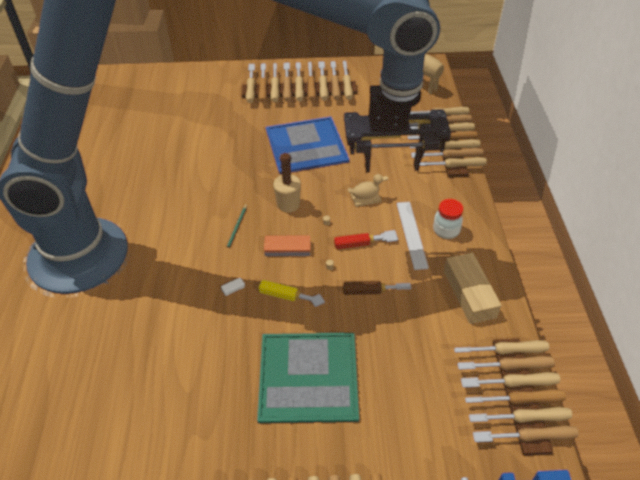

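The two views show the blue tray at +y (scene ~(470,368), side ~(307,145)) and the green tray at −y (side ~(308,377)). In the side view the chisel is at ~(365,240), the gouge ~(375,288), the mallet ~(287,193), the duck ~(365,190), the knife ~(290,292) and the stone ~(288,245). Next I measure with depth from both cameras.

```bash
cat > h.py <<'E'
import numpy as np,cv2
def cloud(d,c):
    v,u=np.mgrid[:480,:640]
    P=np.stack([(u-c["cx"])/c["fx"]*d,-(v-c["cy"])/c["fy"]*d,-d],-1)
    W=P@np.array(c["rotation"]).T+c["eye"]; W[d<=0]=np.nan
    return W
def ax(P):
    (cx,cy),(w,h),a=cv2.minAreaRect((P[:,:2]*1000).astype(np.float32))
    if w<h:w,h,a=h,w,a+90
    return f"rect c=({cx:.0f},{cy:.0f}) {w:.0f}x{h:.0f} ang={(a+90)%180-90:.1f}"
E
python3 - <<'E'
from h import *
from station import env
from scipy.ndimage import label
box={"scene":dict(red=(240,230,335,300),gouge=(205,205,290,258),mallet=(375,200,430,290),duck=(295,285,360,345),knife=(278,180,352,212),stone=(325,205,388,252),blue=(380,290,560,450),green=(225,140,320,200)),
"side":dict(red=(328,225,405,255),gouge=(338,275,418,302),mallet=(268,145,308,218),duck=(342,170,395,210),knife=(252,275,330,310),stone=(258,228,318,262),blue=(260,110,355,178),green=(250,325,365,425))}
for n in box:
    d=np.load(n+"0.npy");rgb=np.load(n+"0rgb.npy");W=cloud(d,env.get_calibration(n))
    hsv=cv2.cvtColor(rgb,cv2.COLOR_RGB2HSV)
    for k,(a,b,c,e) in box[n].items():
        w=W[b:e,a:c];H=hsv[b:e,a:c]
        if k=="blue": m=(abs(H[...,0].astype(int)-110)<14)&(H[...,1]>130)
        elif k=="green": m=(abs(H[...,0].astype(int)-75)<18)&(H[...,1]>100)
        else: m=(w[...,2]>0.006)
        m=m&np.isfinite(w[...,2])
        L,q=label(m); 
        if k not in("blue","green"): m=L==1+np.argmax(np.bincount(L.ravel())[1:])
        P=w[m]; P=P[P[:,2]<0.17]
        z=P[:,2]*1000
        print(n,k,len(P),ax(P),"mean",np.round(P.mean(0)*1000),"z",np.round(np.percentile(z,[2,50,98])))
        if k=="mallet":
            for lo,hi in((.08,.13),(.138,.16)):
                Q=P[(P[:,2]>lo)&(P[:,2]<hi)];print("  handle",lo,ax(Q),len(Q))
E
```

```text
scene red 847 rect c=(632,2) 139x30 ang=7.7 mean [630.   5.  17.] z [ 8. 18. 25.]
scene gouge 643 rect c=(643,-128) 138x27 ang=-0.0 mean [ 632. -127.   18.] z [ 7. 19. 25.]
scene mallet 1776 rect c=(398,89) 217x66 ang=34.1 mean [466. 135.  72.] z [  8.  71. 153.]
  handle 0.08 rect c=(467,134) 22x12 ang=-47.9 260
  handle 0.138 rect c=(463,131) 26x24 ang=-70.7 189
scene duck 1111 rect c=(649,141) 94x41 ang=9.6 mean [653. 147.  37.] z [ 8. 40. 69.]
scene knife 575 rect c=(466,-139) 139x30 ang=-20.1 mean [ 458. -130.   17.] z [ 8. 18. 25.]
scene stone 976 rect c=(458,-7) 103x47 ang=-2.0 mean [463.  -3.  20.] z [ 7. 22. 25.]
scene blue 4022 rect c=(512,348) 174x163 ang=11.7 mean [518. 372.   7.] z [ 4.  7. 12.]<stdin>:19: RuntimeWarning: Mean of empty slice.
  ret = um.true_divide(
Traceback (most recent call last):
IndexError: index -1 is out of bounds for axis 0 with size 0
```

```bash
python3 - <<'E'
from h import *
from station import env
from scipy.ndimage import label
box={"scene":dict(blue=(380,290,560,450),green=(225,140,320,200)),
"side":dict(red=(328,225,405,255),gouge=(338,275,418,302),mallet=(268,145,308,218),duck=(342,170,395,210),knife=(252,275,330,310),stone=(258,228,318,262),blue=(260,110,352,176),green=(250,325,365,425))}
for n in box:
    d=np.load(n+"0.npy");rgb=np.load(n+"0rgb.npy");W=cloud(d,env.get_calibration(n))
    hsv=cv2.cvtColor(rgb,cv2.COLOR_RGB2HSV)
    for k,(a,b,c,e) in box[n].items():
        w=W[b:e,a:c];H=hsv[b:e,a:c].astype(int); ok=np.isfinite(w[...,2])
        if k in("blue","green"):
            hh,ss=((110,100) if k=="blue" else (75,60))
            m=ok&(abs(H[...,0]-hh)<22)&(H[...,1]>ss)&(w[...,2]<.03)&(w[...,2]>-.01)
            if m.sum()>50: print(n,k,m.sum(),ax(w[m]),np.round(np.percentile(w[m][:,2],[5,50,95])*1000))
            g=ok&(H[...,1]<50)&(H[...,2]>60)&(w[...,2]<.02)&(w[...,2]>-.01)
            L,q=label(g)
            for i in np.argsort(-np.bincount(L.ravel())[1:])[:2]:
                P=w[L==i+1]; print("   felt",len(P),ax(P),np.round(P.mean(0)*1000,1))
            continue
        m=ok&(w[...,2]>0.006); L,q=label(m); m=L==1+np.argmax(np.bincount(L.ravel())[1:])
        P=w[m]; P=P[P[:,2]<0.17]; z=P[:,2]*1000
        print(n,k,len(P),ax(P),"mean",np.round(P.mean(0)*1000),"z",np.round(np.percentile(z,[2,50,98])))
        if k=="mallet":
            for lo,hi in((.02,.06),(.062,.078),(.08,.13),(.138,.16)):
                Q=P[(P[:,2]>lo)&(P[:,2]<hi)];print("  mallet",lo,ax(Q),len(Q))
        if k=="duck":
            for lo,hi in((.005,.012),(.02,.049),(.052,.07)):
                Q=P[(P[:,2]>lo)&(P[:,2]<hi)];print("  duck",lo,ax(Q),Q.mean(0).round(3))
w=cloud(np.load("scene0.npy"),env.get_calibration("scene"))[285:345,295:360].reshape(-1,3)
for lo,hi in((.005,.012),(.02,.049),(.052,.07)):
    Q=w[(w[:,2]>lo)&(w[:,2]<hi)];print("  duck scene",lo,ax(Q),Q.mean(0).round(3))
E
```

```text
scene blue 6568 rect c=(511,342) 181x178 ang=11.1 [ 5.  7. 12.]
   felt 1991 rect c=(503,381) 76x74 ang=11.3 [503.2 381.8   7.4]
   felt 1854 rect c=(518,299) 151x40 ang=11.1 [522.  300.2   7.4]
scene green 677 rect c=(495,-309) 178x154 ang=-0.8 [ 5.  7. 12.]
   felt 606 rect c=(494,-285) 89x77 ang=85.4 [ 499.  -287.3    7.5]
   felt 316 rect c=(474,-363) 131x37 ang=8.2 [ 472.  -363.5    7.6]
side red 618 rect c=(634,-2) 141x35 ang=9.4 mean [628.  -4.  16.] z [ 7. 16. 24.]
side gouge 631 rect c=(644,-134) 139x27 ang=-0.7 mean [ 631. -136.   17.] z [ 7. 18. 24.]
side mallet 1180 rect c=(474,201) 214x82 ang=-89.5 mean [466. 127.  66.] z [  7.  68. 152.]
  mallet 0.02 rect c=(466,109) 60x29 ang=5.7 291
  mallet 0.062 rect c=(465,124) 62x58 ang=5.3 383
  mallet 0.08 rect c=(463,120) 23x16 ang=-5.7 164
  mallet 0.138 rect c=(463,127) 28x23 ang=-74.1 110
side duck 632 rect c=(653,132) 93x40 ang=8.2 mean [650. 128.  35.] z [ 7. 38. 67.]
  duck 0.005 rect c=(649,127) 64x33 ang=5.8 [0.647 0.124 0.009]
  duck 0.02 rect c=(642,131) 72x38 ang=0.6 [0.644 0.126 0.038]
  duck 0.052 rect c=(681,140) 35x22 ang=7.6 [0.678 0.138 0.061]
side knife 660 rect c=(469,-142) 139x31 ang=-18.2 mean [ 460. -140.   17.] z [ 7. 18. 24.]
side stone 844 rect c=(461,-5) 100x59 ang=-4.0 mean [461. -14.  19.] z [ 8. 20. 25.]
side blue 1770 rect c=(515,338) 185x179 ang=-79.0 [ 2.  6. 11.]
   felt 491 rect c=(506,379) 81x73 ang=-77.5 [506.4 378.5   5.7]
   felt 486 rect c=(534,299) 129x45 ang=11.5 [533.4 299.1   6. ]
side green 5191 rect c=(496,-326) 183x178 ang=87.6 [ 2.  6. 11.]
   felt 1704 rect c=(495,-368) 151x43 ang=-2.4 [ 494.7 -368.8    5.8]
   felt 1391 rect c=(497,-283) 83x76 ang=88.8 [ 497.3 -286.3    5.8]
  duck scene 0.005 rect c=(652,142) 71x58 ang=-43.2 [0.654 0.149 0.01 ]
  duck scene 0.02 rect c=(639,138) 77x37 ang=22.5 [0.643 0.145 0.04 ]
  duck scene 0.052 rect c=(673,145) 45x21 ang=-2.9 [0.678 0.148 0.063]
```

Both views agree. The blue tray is at (512,341) with yaw 11.2°, and the green tray at (496,−326) with yaw −2°. The chisel is at (633,0) with yaw 8.5°, the gouge at (643,−131) with yaw about 0°, the mallet at (463,129), and the duck at about (650,135) with yaw 7°. Heights match the text. I'll turn the tool first.

```bash
cat > go.py <<'E'
# python3 go.py x y z(mm) yangle(deg): twist fraction, then offset fractions (after that twist)
import sys,numpy as np
from station import env
s=env.state();R=np.array(s["eef_rot"]);p=np.array(s["eef_pos"])*1000
x,y,z,a=map(float,sys.argv[1:5]);cur=np.degrees(np.arctan2(R[1,1],R[0,1]))
d=(cur-a+90)%180-90   # positive twist lowers the y angle
t=np.radians(cur-d);Y=np.array([np.cos(t),np.sin(t)]);X=np.array([-Y[1],Y[0]])
D=np.array([x,y])-p[:2]
print("pos",p.round(1),"yang",round(cur,2),"gap",round(s["finger_gap"]*1000,1),"ff",s["finger_force"],"t",s["time_s"],"tilt",R[:2,2].round(3),"j7",round(s["joints"][6],2))
print("twist",round(d/90,4),"offset",(np.array([D@X,D@Y,p[2]-z])/250).round(4))
E
python3 -m inch '{"offset":[[0,0,0],[0,0,0],[0,0,0],[0,0,0],[0,0,0],[0,0,0],[0,0,0],[0,0,0],[0,0,0],[0,0,0]],"twist":[0.09,0.09,0.09,0.09,0.09,0.09,0.09,0.09,0.09,0.09]}' 0.35 20; python3 go.py 608 -3 150 -81.5
```

```text
time_s: 1.1
eef_pos: [0.6746, 0.0001, 0.222]
eef_rot: [[0.989, 0.151, -0.001], [0.151, -0.989, 0.0], [-0.001, -0.0, -1.0]]
force: [0.1, -0.5, 0.2]
finger_gap: 0.0566
finger_force: 0.0
pos [6.746e+02 1.000e-01 2.220e+02] yang -81.33 gap 56.6 ff 0.0 t 1.1 tilt [-0.001  0.   ] j7 -1.37
twist 0.0019 offset [-0.2655 -0.027   0.2879]
```

```bash
python3 -m inch '{"offset":[[-0.13,-0.013,0.14],[-0.13,-0.013,0.14],[0,0,0],[0,0,0]],"twist":[0,0,0,0]}'; python3 - <<'E'
from station import env
from h import *
c=env.get_calibration("wrist");p,d=env.snapshot("wrist");cv2.imwrite("pics/w1.png",p[:,:,::-1])
W=cloud(d,c);print(c["eye"],np.nanmin(d[d>0]))
b=W[:,:,2];m=(b>.008)&(b<.03)&(abs(W[:,:,1])<.05)
hsv=cv2.cvtColor(p,cv2.COLOR_RGB2HSV).astype(int)
r=m&((hsv[...,0]<8)|(hsv[...,0]>172))&(hsv[...,1]>150)
P=W[r];print("red",len(P),ax(P),np.percentile(P[:,2],[50,98]),P.min(0),P.max(0))
E
python3 go.py 608 -3 3 -81.5
```

```text
time_s: 1.5
eef_pos: [0.6084, -0.0037, 0.1514]
eef_rot: [[0.988, 0.156, -0.003], [0.156, -0.988, -0.0], [-0.003, -0.0, -1.0]]
force: [0.5, -0.1, -0.3]
finger_gap: 0.0564
finger_force: 0.0
[0.6807307  0.00735139 0.31227942] 0.05416473
red 2932 rect c=(604,-2) 77x23 ang=7.0 [0.02073181 0.02234574] [ 0.56512534 -0.01713191  0.01130951] [0.6433504  0.01284084 0.02309864]
pos [610.8  -3.6 153.1] yang -80.99 gap 56.8 ff 0.0 t 1.55 tilt [0.002 0.   ] j7 -1.36
twist 0.0057 offset [-0.0107 -0.0039  0.6003]
```

View pics/w1.png

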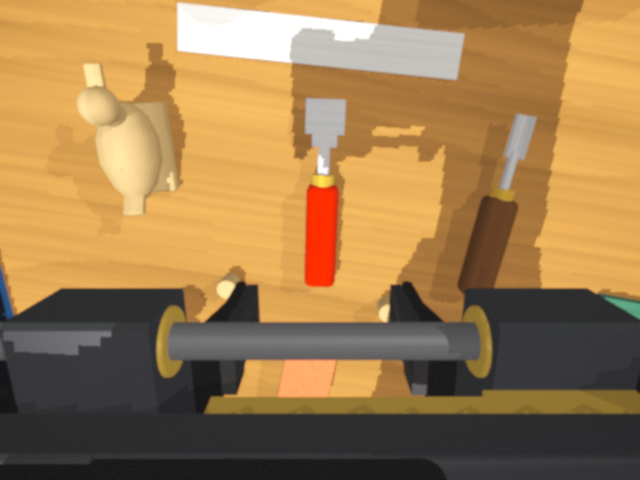

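The wrist picture shows the red handle at (320,235), with the duck upright at (130,150) with its head up and to the left. The gouge is at (500,215) and the bits of wood at (228,285) and (385,310) are clear of the fingers' path. Handle top measured at 22 mm, as it should be. Descending.

```bash
python3 -m inch '{"offset":[[-0.007,-0.009,0.12],[0,0,0.14],[0,0,0.14],[0,0,0.12],[0,0,0.05],[0,0,0.02],[0,0,0]],"twist":[0.011,0,0,0,0,0,0]}'; python3 go.py 609 -1.5 3 -82
```

```text
time_s: 2.25
eef_pos: [0.6093, -0.0018, 0.0058]
eef_rot: [[0.99, 0.139, 0.002], [0.139, -0.99, 0.0], [0.002, 0.0, -1.0]]
force: [0.4, -0.3, 0.1]
finger_gap: 0.0567
finger_force: 0.0
pos [609.3  -1.8   5.8] yang -81.99 gap 56.7 ff 0.0 t 2.25 tilt [0.002 0.   ] j7 -1.33
twist 0.0001 offset [-0.0009 -0.0013  0.0112]
```

```bash
python3 -m inch '{"offset":[[0,0,0.008],[0,0,0],[0,0,0],[0,0,0],[0,0,0],[0,0,0],[0,0,0]],"twist":[0,0,0,0,0,0,0]}' 1 30;  python3 -m inch '{"offset":[[0,0,-0.05],[0,0,-0.1],[0,0,-0.1],[0,0,0],[0,0,0]],"twist":[0,0,0,0,0]}'; python3 go.py 501 296 65 -78.8
```

```text
time_s: 2.95
eef_pos: [0.6079, -0.0017, 0.0034]
eef_rot: [[0.99, 0.139, 0.0], [0.139, -0.99, 0.0], [0.0, -0.0, -1.0]]
force: [-0.4, 0.4, 3.9]
finger_gap: 0.0236
finger_force: 29.9
time_s: 3.45
eef_pos: [0.6079, -0.0017, 0.0663]
eef_rot: [[0.99, 0.139, 0.001], [0.139, -0.99, 0.0], [0.001, -0.0, -1.0]]
force: [-0.8, 0.3, -1.3]
finger_gap: 0.0242
finger_force: 29.9
pos [607.9  -1.7  66.3] yang -81.98 gap 24.2 ff 29.89895761013031 t 3.45 tilt [0.001 0.   ] j7 -1.35
twist -0.0354 offset [-0.1881 -1.2511  0.0051]
```

```bash
python3 -m inch '{"offset":[[0,0,-0.08],[0,0,-0.1],[0,-0.1,0],[0,-0.18,0],[0,-0.18,0],[0,-0.18,0],[0,-0.18,0],[-0.05,-0.18,0],[-0.08,-0.17,0],[-0.08,-0.07,0]],"twist":[-0.018,-0.018,0,0,0,0,0,0,0,0]}';python3 -m inch '{"offset":[[0,0,0],[0,0,0],[0,0,0]],"twist":[0,0,0]}'; python3 go.py 495.5 294 40 -78.8
```

```text
time_s: 4.45
eef_pos: [0.4923, 0.2969, 0.1091]
eef_rot: [[0.979, 0.202, -0.003], [0.202, -0.979, 0.001], [-0.003, -0.001, -1.0]]
force: [-0.5, 0.4, -0.7]
finger_gap: 0.0237
finger_force: 29.9
time_s: 4.75
eef_pos: [0.4966, 0.2905, 0.1101]
eef_rot: [[0.981, 0.193, 0.0], [0.193, -0.981, -0.001], [-0.0, 0.001, -1.0]]
force: [0.4, 0.3, -0.7]
finger_gap: 0.0231
finger_force: 29.9
pos [496.6 290.5 110.1] yang -78.88 gap 23.1 ff 29.898911118507385 t 4.75 tilt [ 0.    -0.001] j7 -1.89
twist -0.0009 offset [-0.0015 -0.0147  0.2803]
```

```bash
python3 -m inch '{"offset":[[0,-0.015,0.12],[0,0,0.14],[0,0,0],[0,0,0]],"twist":[0,0,0,0]}'; python3 - <<'E'
from station import env
from h import *
from scipy.ndimage import label
c=env.get_calibration("wrist");p,d=env.snapshot("wrist");cv2.imwrite("pics/w2.png",p[:,:,::-1])
W=cloud(d,c);hsv=cv2.cvtColor(p,cv2.COLOR_RGB2HSV).astype(int)
z=W[...,2];g=(hsv[...,1]<50)&(hsv[...,2]>60)&(z>.002)&(z<.010)
L,q=label(g)
for i in np.argsort(-np.bincount(L.ravel())[1:])[:3]:
    P=W[L==i+1];print(len(P),ax(P),P.mean(0).round(3),P.min(0).round(3),P.max(0).round(3))
m=(z>.035)&(z<.08)&(W[...,0]>.54)&(W[...,0]<.62)&(abs(W[...,1]-.3)<.05);P=W[m];print("blade",len(P),ax(P))
E
python3 go.py 495.5 294 9 -78.8
```

```text
time_s: 5.15
eef_pos: [0.4958, 0.2944, 0.0454]
eef_rot: [[0.981, 0.193, -0.0], [0.193, -0.981, -0.001], [-0.001, 0.001, -1.0]]
force: [-0.3, 0.4, -0.8]
finger_gap: 0.0237
finger_force: 29.9
19969 rect c=(505,380) 76x75 ang=-78.5 [0.508 0.381 0.006] [0.461 0.337 0.003] [0.549 0.424 0.008]
2891 rect c=(540,315) 106x15 ang=11.3 [0.539 0.317 0.006] [0.487 0.306 0.003] [0.591 0.332 0.008]
2687 rect c=(545,290) 106x14 ang=11.2 [0.542 0.288 0.006] [0.494 0.273 0.003] [0.599 0.299 0.008]
blade 7713 rect c=(565,307) 51x28 ang=10.8
pos [496.5 295.1  46.5] yang -78.86 gap 23.4 ff 29.899047017097473 t 5.2 tilt [0.002 0.   ] j7 -1.87
twist -0.0007 offset [-0.005   0.0037  0.1501]
```

View pics/w2.png

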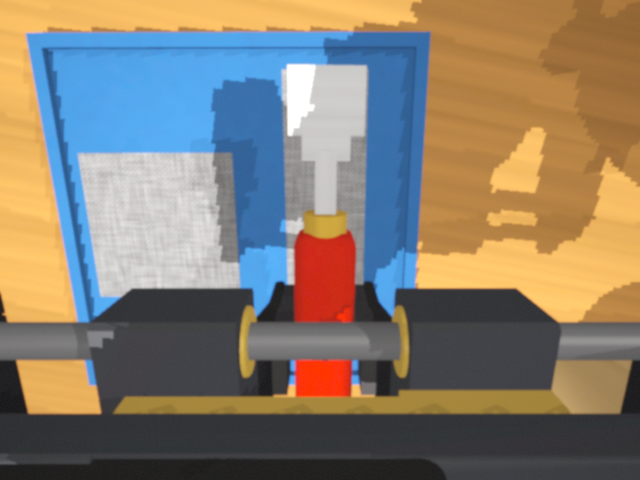

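The chisel sits over the long strip, blade tip at (325,70) and strip edges visible at both sides. The tip computes to (590,312), as wanted. The strip and square also match the tray pose. Lowering.

```bash
python3 -m inch '{"offset":[[-0.004,0.003,0.06],[0,0,0.06],[0,0,0.023],[0,0,0],[0,0,0],[0,0,0]],"twist":[0,0,0,0,0,0]}'; python3 go.py 495.5 294 9 -78.8
```

```text
time_s: 5.8
eef_pos: [0.4945, 0.295, 0.0102]
eef_rot: [[0.981, 0.195, 0.001], [0.195, -0.981, 0.0], [0.001, -0.0, -1.0]]
force: [0.2, -0.0, -1.0]
finger_gap: 0.0241
finger_force: 30.0
pos [494.5 295.   10.2] yang -78.75 gap 24.1 ff 29.95941549539566 t 5.8 tilt [0.001 0.   ] j7 -1.86
twist 0.0005 offset [0.0032 0.0046 0.005 ]
```

```bash
python3 -m inch '{"offset":[[0.002,0.003,0.005],[0,0,0],[0,0,0]],"twist":[0,0,0]}'; python3 -m inch '{"offset":[[0,0,0],[0,0,0],[0,0,0],[0,0,0],[0,0,-0.1],[0,0,-0.18],[0,0,-0.18],[0,0,-0.1],[0,0,0],[0,0,0]],"twist":[0,0,0,0,0,0,0,0,0,0]}' 0.55; python3 - <<'E'
from station import env
from h import *
c=env.get_calibration("wrist");p,d=env.snapshot("wrist")
W=cloud(d,c);hsv=cv2.cvtColor(p,cv2.COLOR_RGB2HSV).astype(int);z=W[...,2]
m=(z>.012)&(z<.04)&(abs(W[...,1]-.3)<.06)&(W[...,0]>.42)&(W[...,0]<.61);P=W[m];print(len(P),ax(P),P[:,2].max())
E
python3 go.py 463 129 220 -78.8
```

```text
time_s: 6.1
eef_pos: [0.4949, 0.2947, 0.0093]
eef_rot: [[0.981, 0.195, 0.0], [0.195, -0.981, 0.001], [0.001, -0.001, -1.0]]
force: [-1.8, 0.7, 5.6]
finger_gap: 0.0237
finger_force: 30.0
time_s: 7.1
eef_pos: [0.4947, 0.2941, 0.1487]
eef_rot: [[0.981, 0.195, 0.0], [0.195, -0.981, 0.0], [0.0, -0.0, -1.0]]
force: [-0.4, 0.4, -0.8]
finger_gap: 0.039
finger_force: 0.0
5723 rect c=(521,300) 138x28 ang=10.6 0.029085888000895344
pos [494.1 293.7 147.6] yang -78.75 gap 39.3 ff 0.0 t 7.15 tilt [-0.001 -0.001] j7 -1.9
twist 0.0006 offset [-0.25    0.6222 -0.2895]
```

Chisel placed at (521,300) with yaw 10.6°, as wanted. Now the mallet.

```bash
python3 -m inch '{"offset":[[0,0,-0.1],[0,0,-0.12],[-0.05,0.12,0],[-0.05,0.15,0],[-0.05,0.15,0],[-0.05,0.15,0],[-0.05,0.05,0],[0,0,0],[0,0,0]],"twist":[0,0,0,0,0,0,0,0,0]}' 0.25; python3 - <<'E'
from station import env
from h import *
c=env.get_calibration("wrist");p,d=env.snapshot("wrist");cv2.imwrite("pics/w3.png",p[:,:,::-1])
W=cloud(d,c);z=W[...,2]
m=(z>.13)&(z<.16)&(np.hypot(W[...,0]-.463,W[...,1]-.129)<.03);P=W[m];print(len(P),len(P) and ax(P))
d,c=env.snapshot("scene")[1],env.get_calibration("scene");W=cloud(d,c);z=W[...,2]
m=(z>.145)&(z<.158)&(np.hypot(W[...,0]-.463,W[...,1]-.129)<.03);P=W[m];print(len(P),len(P) and ax(P),P.mean(0))
E
python3 go.py 463 129 90 -78.8
```

```text
time_s: 8.05
eef_pos: [0.4634, 0.1309, 0.2029]
eef_rot: [[0.981, 0.196, -0.001], [0.196, -0.981, 0.0], [-0.001, -0.0, -1.0]]
force: [0.7, 0.7, -0.5]
finger_gap: 0.0653
finger_force: 0.0
1700 rect c=(464,129) 26x26 ang=59.1
154 rect c=(464,131) 25x24 ang=8.4 [0.46459606 0.13234003 0.15114224]
pos [463.8 131.7 203.1] yang -78.59 gap 65.5 ff 0.0 t 8.15 tilt [-0.  0.] j7 -1.68
twist 0.0023 offset [-0.0053  0.0101  0.4524]
```

View pics/w3.png

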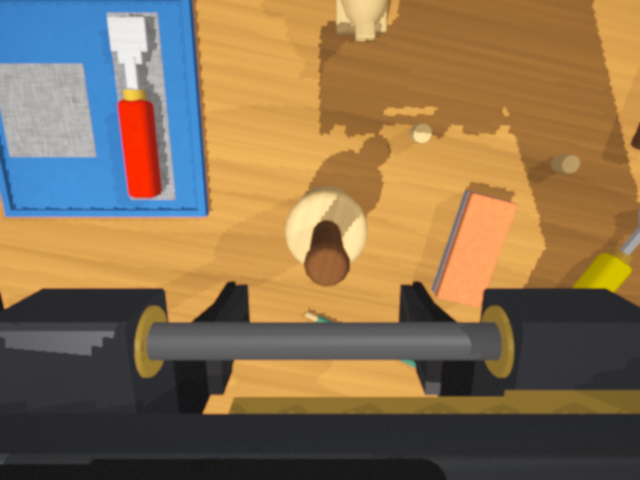

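The mallet stands centred between the fingers, its knob at (327,262) → (464,130). The chisel lies on the strip at left (140,110). Descending on the handle.

```bash
python3 -m inch '{"offset":[[0,0.005,0.08],[0,0,0.12],[0,0,0.12],[0,0,0.09],[0,0,0.04],[0,0,0],[0,0,0]],"twist":[0,0,0,0,0,0,0]}'; python3 go.py 464 130 90 -78.8; python3 -m inch '{"offset":[[0,0,0],[0,0,0],[0,0,0],[0,0,0],[0,0,0],[0,0,0]],"twist":[0,0,0,0,0,0]}' 1 40;  python3 -m inch '{"offset":[[0,0,-0.04],[0,0,-0.04],[0,0,-0.06],[0,0,-0.06],[0,0,0],[0,0,0]],"twist":[0,0,0,0,0,0]}'; python3 go.py 505 380 115 -78.8
```

```text
time_s: 8.85
eef_pos: [0.4648, 0.1295, 0.0916]
eef_rot: [[0.981, 0.196, 0.001], [0.196, -0.981, 0.0], [0.001, -0.0, -1.0]]
force: [0.7, -0.4, 0.6]
finger_gap: 0.0656
finger_force: 0.0
pos [464.8 129.5  91.6] yang -78.7 gap 65.6 ff 0.0 t 8.85 tilt [0.001 0.   ] j7 -1.61
twist 0.0011 offset [-0.0026 -0.0027  0.0064]
time_s: 9.45
eef_pos: [0.464, 0.1287, 0.0911]
eef_rot: [[0.981, 0.195, 0.0], [0.195, -0.981, 0.0], [0.0, -0.0, -1.0]]
force: [-0.8, 0.0, -1.1]
finger_gap: 0.0252
finger_force: 0.2
time_s: 10.05
eef_pos: [0.464, 0.1288, 0.1414]
eef_rot: [[0.981, 0.195, 0.001], [0.195, -0.981, 0.0], [0.001, -0.0, -1.0]]
force: [-0.5, -1.0, -2.8]
finger_gap: 0.0222
finger_force: 39.5
pos [464.  128.8 141.4] yang -78.75 gap 22.2 ff 39.47700459480984 t 10.05 tilt [0.001 0.   ] j7 -1.64
twist 0.0006 offset [ 0.3562 -0.9539  0.1054]
```

```bash
python3 -m inch '{"offset":[[0.02,-0.05,0],[0.04,-0.12,0],[0.05,-0.14,0],[0.05,-0.14,0],[0.05,-0.14,0],[0.05,-0.14,0],[0.05,-0.12,0],[0.03,-0.08,0],[0.016,-0.024,0],[0,0,0]],"twist":[0,0,0,0,0,0,0,0,0,0]}';python3 -m inch '{"offset":[[0,0,0],[0,0,0],[0,0,0.06],[0,0,0.04],[0,0,0],[0,0,0]],"twist":[0,0,0,0,0,0]}';  python3 - <<'E'
from station import env
from h import *
from scipy.optimize import least_squares
for n in ("scene","side","wrist"):
    c=env.get_calibration(n);p,d=env.snapshot(n)
    W=cloud(d,c);z=W[...,2]
    m=(np.hypot(W[...,0]-.505,W[...,1]-.38)<.045)&(z>.03)&(z<.092);P=W[m]
    if len(P)<60: print(n,len(P));continue
    s=P[P[:,2]<np.percentile(P[:,2],98)-.012]
    f=least_squares(lambda q:np.hypot(s[:,0]-q[0],s[:,1]-q[1])-.032,[.505,.38],loss="soft_l1",f_scale=.002)
    print(n,len(s),f.x.round(4),np.abs(f.fun).mean().round(4),"z",np.percentile(P[:,2],[1,99]).round(3))
E
python3 go.py 505 380 97 -78.8
```

```text
time_s: 11.05
eef_pos: [0.5041, 0.381, 0.1398]
eef_rot: [[0.98, 0.197, -0.001], [0.197, -0.98, -0.001], [-0.001, 0.001, -1.0]]
force: [-0.4, -1.0, -3.2]
finger_gap: 0.0222
finger_force: 39.6
time_s: 11.65
eef_pos: [0.5044, 0.3796, 0.1153]
eef_rot: [[0.981, 0.195, -0.001], [0.195, -0.981, -0.001], [-0.001, 0.001, -1.0]]
force: [-0.8, 0.1, -2.2]
finger_gap: 0.0222
finger_force: 39.5
scene 660 [0.4993 0.3786] 0.0011 z [0.031 0.092]
side 316 [0.506  0.3822] 0.0021 z [0.031 0.092]
wrist 718 [0.5023 0.3795] 0.0009 z [0.032 0.092]
pos [505.1 380.2 116.4] yang -78.75 gap 22.1 ff 39.54936008434743 t 11.8 tilt [0.001 0.001] j7 -1.99
twist 0.0006 offset [-0.0004  0.0008  0.0777]
```

```bash
python3 -m inch '{"offset":[[0.004,0,0.03],[0,0,0.025],[0,0,0.012],[0,0,0.004],[0,0,0],[0,0,0]],"twist":[0,0,0,0,0,0]}'; python3 -m inch '{"offset":[[0,0,0.005],[0,0,0],[0,0,0]],"twist":[0,0,0]}'; python3 go.py 505 380 97 -78.8
```

```text
time_s: 12.4
eef_pos: [0.5059, 0.3803, 0.0985]
eef_rot: [[0.981, 0.195, 0.0], [0.195, -0.981, 0.0], [0.0, -0.0, -1.0]]
force: [1.3, -0.7, -2.6]
finger_gap: 0.0222
finger_force: 39.5
time_s: 12.7
eef_pos: [0.5061, 0.3804, 0.0975]
eef_rot: [[0.981, 0.195, 0.001], [0.195, -0.981, 0.001], [0.001, -0.0, -1.0]]
force: [0.3, 0.5, -0.9]
finger_gap: 0.0223
finger_force: 39.5
pos [506.1 380.4  97.5] yang -78.75 gap 22.3 ff 39.4751682394417 t 12.7 tilt [0.001 0.001] j7 -1.98
twist 0.0005 offset [-0.0046  0.0008  0.0019]
```

```bash
python3 -m inch '{"offset":[[0,0,0.003],[0,0,0],[0,0,0]],"twist":[0,0,0]}'; python3 -m inch '{"offset":[[0,0,0],[0,0,0],[0,0,0],[0,0,0],[0,0,-0.08],[0,0,-0.14],[0,0,-0.16],[0,0,-0.1],[0,0,0],[0,0,0]],"twist":[0,0,0,0,0,0,0,0,0,0]}' 0.3; python3 go.py 618 -131 150 -90.5
```

```text
time_s: 13.0
eef_pos: [0.5065, 0.3806, 0.0973]
eef_rot: [[0.981, 0.195, 0.002], [0.195, -0.981, 0.001], [0.002, -0.001, -1.0]]
force: [0.3, -0.5, 6.2]
finger_gap: 0.0223
finger_force: 39.1
time_s: 14.0
eef_pos: [0.5055, 0.3801, 0.2163]
eef_rot: [[0.981, 0.195, -0.0], [0.195, -0.981, 0.0], [0.0, -0.0, -1.0]]
force: [0.3, -0.3, -0.7]
finger_gap: 0.0609
finger_force: 0.0
pos [505.5 380.1 216.3] yang -78.74 gap 60.9 ff 0.0 t 14.0 tilt [-0.  0.] j7 -2.01
twist 0.1306 offset [0.4678 2.0404 0.265 ]
```

```bash
python3 -m inch '{"offset":[[0,0,0],[0,0,0],[0.02,0.1,0],[0.04,0.19,0],[0.05,0.19,0],[0.05,0.19,0],[0.05,0.19,0],[0.05,0.19,0],[0.05,0.19,0],[0.05,0.19,0]],"twist":[0.07,0.06,0,0,0,0,0,0,0,0]}' 0.35; python3 -m inch '{"offset":[[0.05,0.19,0],[0.05,0.18,0.05],[0.01,0.15,0.1],[0,0.08,0.12],[0,0,0],[0,0,0]],"twist":[0,0,0,0,0,0]}'; python3 - <<'E'
from station import env
from h import *
from scipy.optimize import least_squares
for n in ("scene","side"):
    c=env.get_calibration(n);p,d=env.snapshot(n)
    W=cloud(d,c);z=W[...,2]
    m=(np.hypot(W[...,0]-.505,W[...,1]-.38)<.045)&(z>.014)&(z<.072);s=W[m]
    f=least_squares(lambda q:np.hypot(s[:,0]-q[0],s[:,1]-q[1])-.032,[.505,.38],loss="soft_l1",f_scale=.002)
    m=(np.hypot(W[...,0]-.505,W[...,1]-.38)<.03)&(z>.14);print(n,"head",f.x.round(4),"knob",ax(W[m]),W[m][:,2].max())
c=env.get_calibration("wrist");p,d=env.snapshot("wrist");cv2.imwrite("pics/w4.png",p[:,:,::-1])
W=cloud(d,c);z=W[...,2];m=(z>.006)&(z<.03)&(abs(W[...,1]+.13)<.04)&(W[...,0]>.55)&(W[...,0]<.73);P=W[m]
print("gouge",len(P),ax(P),P[:,2].max()); Q=P[P[:,2]>.015];print("handle",ax(Q))
E
python3 go.py 618 -131 3 -90.5
```

```text
time_s: 15.0
eef_pos: [0.5919, 0.0201, 0.2143]
eef_rot: [[1.0, -0.008, -0.003], [-0.008, -1.0, -0.0], [-0.003, 0.0, -1.0]]
force: [0.9, 0.2, -0.8]
finger_gap: 0.0566
finger_force: 0.0
time_s: 15.6
eef_pos: [0.6181, -0.1277, 0.1469]
eef_rot: [[1.0, -0.008, -0.004], [-0.008, -1.0, 0.001], [-0.004, -0.001, -1.0]]
force: [0.5, 0.5, -0.9]
finger_gap: 0.0564
finger_force: 0.0
scene head [0.5017 0.3797] knob rect c=(507,381) 25x23 ang=82.0 0.1612410268735065
side head [0.5079 0.3821] knob rect c=(507,376) 30x23 ang=-37.5 0.16134645532101277
gouge 4709 rect c=(644,-131) 140x24 ang=-0.6 0.023553779667462416
handle rect c=(642,-131) 136x24 ang=-0.6
pos [ 620.2 -126.2  149.6] yang -90.28 gap 56.6 ff 0.0 t 15.75 tilt [0.002 0.001] j7 -1.25
twist 0.0024 offset [-0.0088  0.0193  0.5866]
```

View pics/w4.png

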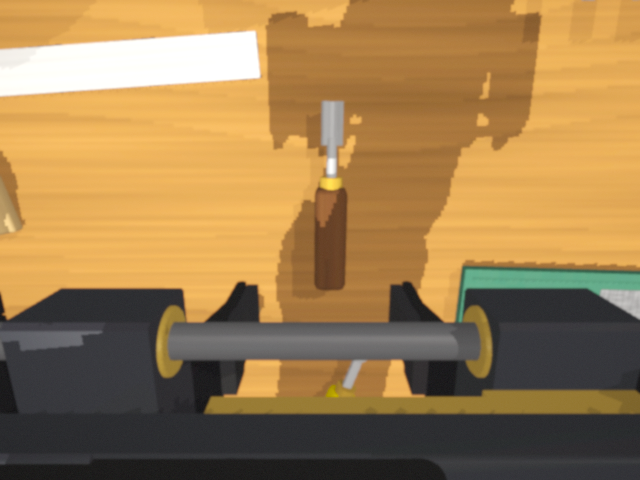

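The mallet stands at about (505,380), z top 158–160 mm, so it is placed. The wrist view shows the gouge centred at (330,200), with the origin at (644,−131) and yaw −0.6°.

```bash
python3 -m inch '{"offset":[[-0.004,0.018,0.12],[0,0,0.14],[0,0,0.14],[0,0,0.12],[0,0,0.05],[0,0,0.012],[0,0,0],[0,0,0]],"twist":[0.003,0,0,0,0,0,0,0]}'; python3 go.py 619 -131 3 -90.6
```

```text
time_s: 16.55
eef_pos: [0.6198, -0.1328, 0.0052]
eef_rot: [[1.0, -0.012, 0.004], [-0.012, -1.0, -0.0], [0.004, 0.0, -1.0]]
force: [1.2, -0.0, 0.2]
finger_gap: 0.0564
finger_force: 0.0
pos [ 619.8 -132.8    5.2] yang -90.7 gap 56.4 ff 0.0 t 16.55 tilt [ 0.004 -0.   ] j7 -1.18
twist -0.0011 offset [-0.0032 -0.0072  0.0089]
```

```bash
python3 -m inch '{"offset":[[-0.003,-0.006,0.006],[0,0,0],[0,0,0],[0,0,0],[0,0,0],[0,0,0],[0,0,0],[0,0,0]],"twist":[0,0,0,0,0,0,0,0]}' 1 30;  python3 -m inch '{"offset":[[0,0,-0.05],[0,0,-0.1],[0,0,-0.1],[0,0,0],[0,0,0]],"twist":[0,0,0,0,0]}'; python3 go.py 469.5 -368 65 -92
```

```text
time_s: 17.35
eef_pos: [0.6175, -0.1312, 0.0019]
eef_rot: [[1.0, -0.013, 0.0], [-0.013, -1.0, 0.0], [0.0, -0.0, -1.0]]
force: [0.5, -0.7, 0.9]
finger_gap: 0.0237
finger_force: 30.0
time_s: 17.85
eef_pos: [0.6177, -0.1311, 0.065]
eef_rot: [[1.0, -0.012, 0.001], [-0.012, -1.0, 0.0], [0.001, -0.0, -1.0]]
force: [-0.1, 0.3, -1.1]
finger_gap: 0.0234
finger_force: 30.0
pos [ 617.7 -131.1   65. ] yang -90.71 gap 23.4 ff 29.9974724650383 t 17.85 tilt [0.001 0.   ] j7 -1.21
twist 0.0143 offset [-0.5593  0.9677 -0.    ]
```

```bash
python3 -m inch '{"offset":[[0,0,0],[-0.05,0.08,0],[-0.08,0.15,0],[-0.1,0.16,0],[-0.1,0.16,0],[-0.1,0.16,0],[-0.08,0.14,0],[-0.053,0.118,0],[0,0,0],[0,0,0]],"twist":[0.0145,0,0,0,0,0,0,0,0,0]}';python3 -m inch '{"offset":[[0,0,0.06],[0,0,0],[0,0,0]],"twist":[0,0,0]}'; python3 - <<'E'
from station import env
from h import *
from scipy.ndimage import label
c=env.get_calibration("wrist");p,d=env.snapshot("wrist");cv2.imwrite("pics/w5.png",p[:,:,::-1])
W=cloud(d,c);hsv=cv2.cvtColor(p,cv2.COLOR_RGB2HSV).astype(int)
z=W[...,2];g=(hsv[...,1]<50)&(hsv[...,2]>60)&(z>.002)&(z<.010)
L,q=label(g)
for i in np.argsort(-np.bincount(L.ravel())[1:])[:4]:
    P=W[L==i+1];print(len(P),ax(P),P.min(0).round(3),P.max(0).round(3))
m=(z>.035)&(z<.08)&(W[...,0]>.515)&(W[...,0]<.6)&(abs(W[...,1]+.37)<.05);P=W[m];print("blade",len(P),ax(P))
E
python3 go.py 468.5 -368 9 -92
```

```text
time_s: 18.85
eef_pos: [0.4671, -0.3683, 0.0632]
eef_rot: [[0.999, -0.038, -0.002], [-0.038, -0.999, 0.001], [-0.002, -0.001, -1.0]]
force: [0.5, 0.5, -1.3]
finger_gap: 0.0241
finger_force: 30.0
time_s: 19.15
eef_pos: [0.4685, -0.3663, 0.0481]
eef_rot: [[0.999, -0.033, -0.002], [-0.033, -0.999, 0.002], [-0.002, -0.002, -1.0]]
force: [-0.0, -0.3, -1.3]
finger_gap: 0.0235
finger_force: 30.0
19841 rect c=(496,-284) 76x76 ang=88.0 [ 0.459 -0.324  0.003] [ 0.535 -0.245  0.008]
4359 rect c=(517,-381) 111x16 ang=-2.0 [ 0.461 -0.39   0.003] [ 0.573 -0.372  0.008]
4016 rect c=(516,-356) 107x15 ang=-2.0 [ 0.463 -0.364  0.003] [ 0.57  -0.347  0.008]
17 rect c=(573,-370) 7x0 ang=87.6 [ 0.573 -0.374  0.004] [ 0.573 -0.366  0.007]
blade 4801 rect c=(540,-369) 50x15 ang=-1.4
pos [ 468.7 -366.9   48.6] yang -91.93 gap 23.6 ff 29.99754935503006 t 19.2 tilt [-0.001  0.001] j7 -0.76
twist 0.0007 offset [-0.0005  0.0042  0.1586]
```

View pics/w5.png

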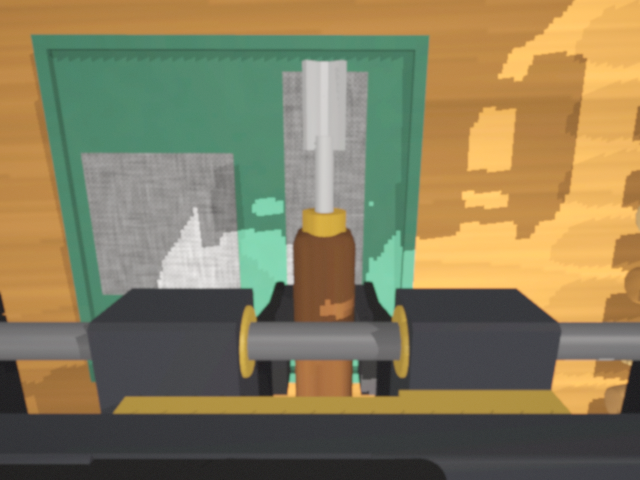

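The gouge lies over the green tray's strip, tip at (325,62). The strip centre measures (496,−368) and the gouge lateral error is under 1 mm.

```bash
python3 -m inch '{"offset":[[0.004,0,0.06],[0,0,0.06],[0,0,0.032],[0,0,0],[0,0,0],[0,0,0]],"twist":[0,0,0,0,0,0]}'; python3 -m inch '{"offset":[[0,0,0.006],[0,0,0],[0,0,0]],"twist":[0,0,0]}'; python3 go.py 469.5 -367.5 8 -92
```

```text
time_s: 19.8
eef_pos: [0.4695, -0.3685, 0.0116]
eef_rot: [[0.999, -0.036, 0.001], [-0.036, -0.999, -0.001], [0.001, 0.0, -1.0]]
force: [0.4, 0.1, -0.8]
finger_gap: 0.024
finger_force: 30.0
time_s: 20.1
eef_pos: [0.4694, -0.3681, 0.01]
eef_rot: [[0.999, -0.035, 0.0], [-0.035, -0.999, -0.0], [0.0, 0.0, -1.0]]
force: [0.0, 0.6, -1.2]
finger_gap: 0.0237
finger_force: 30.0
pos [ 469.4 -368.1   10. ] yang -92.03 gap 23.7 ff 29.99763697385788 t 20.1 tilt [ 0. -0.] j7 -0.73
twist -0.0003 offset [ 0.0002 -0.0026  0.0081]
```

```bash
python3 -m inch '{"offset":[[0,0,0.007],[0,0,0],[0,0,0]],"twist":[0,0,0]}'; python3 -m inch '{"offset":[[0,0,0],[0,0,0],[0,0,0],[0,0,0],[0,0,-0.1],[0,0,-0.18],[0,0,-0.18],[0,0,-0.1],[0,0,0],[0,0,0]],"twist":[0,0,0,0,0,0,0,0,0,0]}' 0.55; python3 - <<'E'
from station import env
from h import *
c=env.get_calibration("wrist");p,d=env.snapshot("wrist")
W=cloud(d,c);z=W[...,2]
m=(z>.012)&(z<.04)&(abs(W[...,1]+.368)<.035)&(W[...,0]>.40)&(W[...,0]<.575);P=W[m];print(len(P),ax(P),P[:,2].max())
E
python3 go.py 620 130 170 -83
```

```text
time_s: 20.4
eef_pos: [0.4693, -0.3681, 0.008]
eef_rot: [[0.999, -0.035, -0.0], [-0.035, -0.999, 0.0], [-0.0, -0.0, -1.0]]
force: [0.7, -0.7, -1.0]
finger_gap: 0.0236
finger_force: 30.0
time_s: 21.4
eef_pos: [0.4693, -0.3679, 0.1483]
eef_rot: [[0.999, -0.035, 0.001], [-0.035, -0.999, -0.0], [0.001, -0.0, -1.0]]
force: [0.2, 0.2, -0.4]
finger_gap: 0.0391
finger_force: 0.0
4960 rect c=(496,-369) 139x24 ang=-2.0 0.029154534687447775
pos [ 468.8 -367.5  147.2] yang -92.01 gap 38.9 ff 0.0 t 21.45 tilt [-0.001  0.001] j7 -0.81
twist -0.1002 offset [ 0.8429 -1.9013 -0.0912]
```

```bash
python3 -m inch '{"offset":[[0,0,-0.06],[0,0,-0.04],[0.04,-0.1,0],[0.07,-0.18,0],[0.07,-0.18,0],[0.07,-0.18,0],[0.07,-0.18,0],[0.07,-0.18,0],[0.07,-0.18,0],[0.07,-0.18,0]],"twist":[-0.05,-0.05,0,0,0,0,0,0,0,0]}' 0; python3 -m inch '{"offset":[[0.07,-0.18,0],[0.07,-0.18,0],[0.07,-0.18,0],[0.035,-0.08,0],[0,0,0],[0,0,0]],"twist":[0,0,0,0,0,0]}'; python3 - <<'E'
from station import env
from h import *
c=env.get_calibration("wrist");p,d=env.snapshot("wrist");cv2.imwrite("pics/w6.png",p[:,:,::-1])
W=cloud(d,c);z=W[...,2];r=np.hypot(W[...,0]-.65,W[...,1]-.135)<.07
for lo,hi in((.005,.013),(.018,.049),(.052,.075),(.005,.075)):
    P=W[r&(z>lo)&(z<hi)];print(lo,len(P),ax(P),P.mean(0).round(4),P[:,2].max())
m=(r&(z>.005)&(z<.075))
P=W[m]
print([(k,W[m&(np.abs(z-k/1000)<.002)][:,1].min().round(4),W[m&(np.abs(z-k/1000)<.002)][:,1].max().round(4)) for k in(10,25,30)])
E
python3 go.py 648 134 10 -83
```

```text
time_s: 22.45
eef_pos: [0.5586, -0.0125, 0.1713]
eef_rot: [[0.993, 0.121, -0.003], [0.121, -0.993, -0.0], [-0.003, -0.0, -1.0]]
force: [0.8, 0.0, -0.2]
finger_gap: 0.0867
finger_force: 0.0
time_s: 23.05
eef_pos: [0.6005, 0.1462, 0.1711]
eef_rot: [[0.993, 0.122, -0.003], [0.122, -0.993, -0.002], [-0.004, 0.001, -1.0]]
force: [-0.4, -0.3, 0.4]
finger_gap: 0.0873
finger_force: 0.0
0.005 482 rect c=(647,138) 64x40 ang=12.4 [0.6512 0.1429 0.0086] 0.011225535979664747
0.018 3425 rect c=(638,136) 68x40 ang=7.5 [0.6412 0.137  0.0417] 0.048978172896027405
0.052 1301 rect c=(680,144) 35x22 ang=7.0 [0.678  0.1448 0.0628] 0.07020663119020759
0.005 5220 rect c=(651,139) 95x40 ang=12.4 [0.6513 0.1395 0.0439] 0.07020663119020759
pos [600.7 144.9 171.6] yang -83.12 gap 87.0 ff 0.0 t 23.1 tilt [-0.003 -0.002] j7 -1.66
twist -0.0013 offset [0.1826 0.0664 0.6465]Traceback (most recent call last):
  File "<stdin>", line 9, in <module>
    return umr_minimum(a, axis, None, out, keepdims, initial, where)
ValueError: zero-size array to reduction operation minimum which has no identity
```

View pics/w6.png

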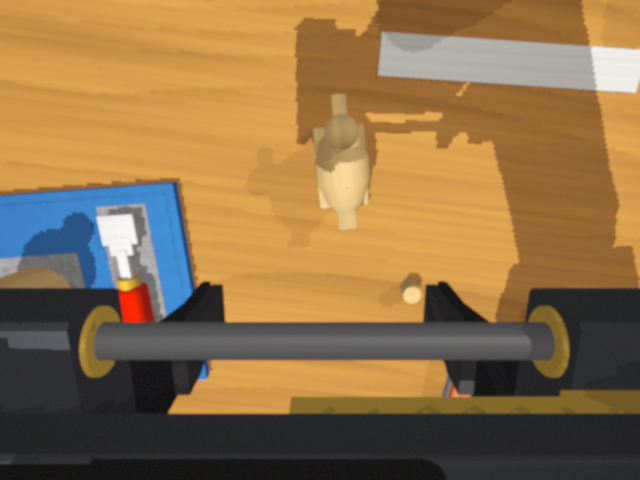

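The wrist view shows the duck at (342,165), plinth a 64×40 rectangle centred (647,138) at about 12°. The bit of wood at (411,293) is clear. Aligning to −78° and descending.

```bash
python3 -m inch '{"offset":[[0,0,0],[0.09,0.03,0],[0.09,0.03,0.05],[0,0,0.1],[0,0,0],[0,0,0]],"twist":[-0.056,0,0,0,0,0]}'; python3 go.py 647 138 10 -78
```

```text
time_s: 23.7
eef_pos: [0.6479, 0.1397, 0.1352]
eef_rot: [[0.979, 0.206, -0.002], [0.206, -0.979, -0.001], [-0.002, 0.001, -1.0]]
force: [0.7, 0.5, 0.5]
finger_gap: 0.0869
finger_force: 0.0
pos [647.9 139.7 135.2] yang -78.11 gap 86.9 ff 0.0 t 23.7 tilt [-0.002 -0.001] j7 -1.53
twist -0.0012 offset [-0.0049  0.0057  0.5007]
```

```bash
python3 -m inch '{"offset":[[-0.004,0.005,0.08],[0,0,0.12],[0,0,0.12],[0,0,0.1],[0,0,0.06],[0,0,0.02],[0,0,0],[0,0,0]],"twist":[0,0,0,0,0,0,0,0]}'; python3 go.py 647 138 10 -78;python3 -m inch '{"offset":[[0,0,0],[0,0,0],[0,0,0],[0,0,0],[0,0,0],[0,0,0],[0,0,0],[0,0,0]],"twist":[0,0,0,0,0,0,0,0]}' 1 20; python3 -m inch '{"offset":[[0,0,-0.03],[0,0,-0.05],[0,0,-0.08],[0,0,-0.08],[0,0,0],[0,0,0]],"twist":[0,0,0,0,0,0]}'; python3 go.py 497.4 -285 70 -92
```

```text
time_s: 24.5
eef_pos: [0.6491, 0.1402, 0.0122]
eef_rot: [[0.978, 0.208, 0.003], [0.208, -0.978, 0.001], [0.003, -0.0, -1.0]]
force: [-0.1, -0.5, -0.0]
finger_gap: 0.0869
finger_force: 0.0
pos [649.1 140.2  12.2] yang -77.99 gap 86.9 ff 0.0 t 24.5 tilt [0.003 0.001] j7 -1.51
twist 0.0001 offset [-0.01    0.0068  0.0087]
time_s: 25.3
eef_pos: [0.6479, 0.1399, 0.0105]
eef_rot: [[0.978, 0.208, -0.0], [0.208, -0.978, -0.0], [-0.0, 0.0, -1.0]]
force: [-0.1, -1.0, -0.6]
finger_gap: 0.0391
finger_force: 20.0
time_s: 25.9
eef_pos: [0.6481, 0.1402, 0.0713]
eef_rot: [[0.978, 0.208, 0.001], [0.208, -0.978, 0.001], [0.001, -0.0, -1.0]]
force: [-0.0, -0.1, -0.2]
finger_gap: 0.039
finger_force: 20.0
pos [648.1 140.2  71.3] yang -77.98 gap 39.0 ff 20.004906465037493 t 25.9 tilt [0.001 0.001] j7 -1.52
twist 0.1558 offset [-0.5431  1.7206  0.005 ]
```

```bash
python3 -m inch '{"offset":[[0,0,0],[0,0,0],[-0.03,0.08,0],[-0.05,0.15,0],[-0.05,0.16,0],[-0.05,0.16,0],[-0.05,0.16,0],[-0.05,0.16,0],[-0.05,0.16,0],[-0.05,0.16,0]],"twist":[0.078,0.078,0,0,0,0,0,0,0,0]}'; python3 -m inch '{"offset":[[-0.05,0.16,0],[-0.05,0.16,0],[-0.04,0.13,0],[-0.023,0.08,0],[0,0,0],[0,0,0],[0,0,0.06],[0,0,0],[0,0,0]],"twist":[0,0,0,0,0,0,0,0,0]}'; python3 - <<'E'
from station import env
from h import *
c=env.get_calibration("wrist");p,d=env.snapshot("wrist");cv2.imwrite("pics/w7.png",p[:,:,::-1])
W=cloud(d,c);z=W[...,2];r=np.hypot(W[...,0]-.5,W[...,1]+.285)<.08
P=W[r&(z>.03)&(z<.13)];print(len(P),ax(P),P[:,2].max())
for n in("scene","side"):
    p,d=env.snapshot(n);W=cloud(d,env.get_calibration(n));z=W[...,2];r=np.hypot(W[...,0]-.5,W[...,1]+.285)<.08
    P=W[r&(z>.035)&(z<.057)];print(n,len(P),ax(P))
E
python3 go.py 497.4 -285 16 -92
```

```text
time_s: 26.9
eef_pos: [0.5408, -0.1551, 0.0695]
eef_rot: [[0.999, -0.035, -0.002], [-0.035, -0.999, 0.0], [-0.002, -0.0, -1.0]]
force: [0.6, -0.7, -1.5]
finger_gap: 0.0394
finger_force: 20.0
time_s: 27.8
eef_pos: [0.4969, -0.2833, 0.0545]
eef_rot: [[0.999, -0.033, -0.002], [-0.033, -0.999, 0.001], [-0.002, -0.001, -1.0]]
force: [0.5, -0.2, -0.7]
finger_gap: 0.0394
finger_force: 20.0
19313 rect c=(508,-286) 156x77 ang=73.9 0.12999984882184268
scene 189 rect c=(496,-275) 71x39 ang=-14.6
side 0 rect c=(0,0) 0x0 ang=0.0
pos [ 497.4 -284.5   55.6] yang -91.98 gap 39.1 ff 20.005599744908977 t 27.95 tilt [ 0. -0.] j7 -0.97
twist 0.0003 offset [-1.000e-04  2.000e-03  1.584e-01]
```

View pics/w7.png

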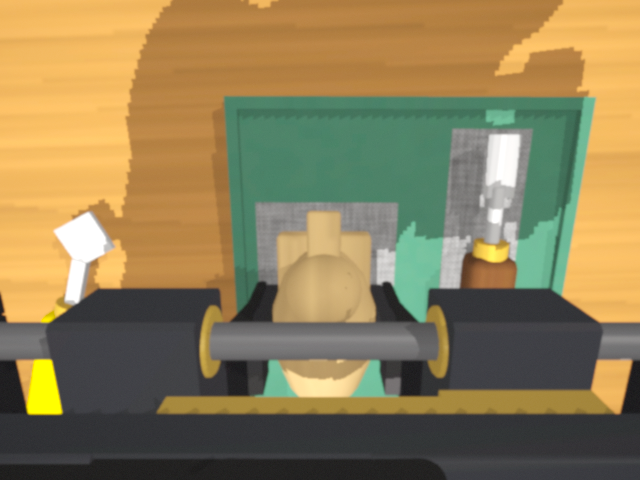

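The duck is held upright over the square patch, plinth at (323,255), felt visible evenly around it, and the gouge lies clear at right. Lowering.

```bash
python3 -m inch '{"offset":[[0.002,0.001,0.06],[0,0,0.05],[0,0,0.03],[0,0,0.01],[0,0,0],[0,0,0]],"twist":[0,0,0,0,0,0]}'; python3 -m inch '{"offset":[[0,0,0.008],[0,0,0],[0,0,0]],"twist":[0,0,0]}'; python3 go.py 497.4 -285 16 -92
```

```text
time_s: 28.55
eef_pos: [0.4978, -0.2854, 0.0181]
eef_rot: [[0.999, -0.035, 0.001], [-0.035, -0.999, -0.0], [0.001, 0.0, -1.0]]
force: [0.2, 0.3, -0.9]
finger_gap: 0.0396
finger_force: 20.0
time_s: 28.85
eef_pos: [0.4981, -0.2855, 0.0165]
eef_rot: [[0.999, -0.035, 0.001], [-0.035, -0.999, -0.001], [0.001, 0.001, -1.0]]
force: [0.7, -0.8, 0.8]
finger_gap: 0.0399
finger_force: 20.0
pos [ 498.1 -285.5   16.5] yang -92.02 gap 39.9 ff 20.048065003211377 t 28.85 tilt [ 0.001 -0.001] j7 -0.95
twist -0.0003 offset [-0.0028 -0.002   0.0019]
```

Contact. Releasing, then rising and backing off to check.

```bash
python3 -m inch '{"offset":[[0,0,0.002],[0,0,0],[0,0,0],[0,0,0],[0,0,0],[0,0,-0.06],[0,0,-0.12],[0,0,-0.18],[0,0,-0.18],[0,0,-0.18]],"twist":[0,0,0,0,0,0,0,0,0,0]}' 0.25; python3 -m inch '{"offset":[[-0.08,-0.08,-0.08],[0,-0.15,0],[0,-0.18,0],[0,-0.18,0],[0,-0.18,0],[0,-0.18,0],[0,0,0],[0,0,0],[0,0,0]],"twist":[0,0,0,0,0,0,0,0,0]}'; python3 - <<'E'
from station import env
from h import *
I=[]
for n in("scene","side"):
    p,d=env.snapshot(n);I.append(p);W=cloud(d,env.get_calibration(n));z=W[...,2]
    r=np.hypot(W[...,0]-.497,W[...,1]+.285)<.055
    for lo,hi in((.012,.017),(.012,.08)):
        P=W[r&(z>lo)&(z<hi)];print(n,"duck",len(P),ax(P),P[:,2].max())
    for k,x,y in(("chisel",.521,.3),("gouge",.496,-.369)):
        P=W[(np.hypot(W[...,0]-x,W[...,1]-y)<.08)&(abs(W[...,1]-y)<.04)&(z>.0125)&(z<.04)];print(n,k,len(P),ax(P))
    P=W[(np.hypot(W[...,0]-.505,W[...,1]-.38)<.04)&(z>.14)];print(n,"knob",ax(P))
    for k,x,y in(("knife",.467,-.140),("stone",.459,-.006)):
        P=W[(np.hypot(W[...,0]-x,W[...,1]-y)<.08)&(z>.006)&(z<.04)&(abs(W[...,1]-y)<.045)];print(n,k,ax(P))
cv2.imwrite("pics/end.png",cv2.resize(np.hstack(I),(800,300))[:,:,::-1]); print(env.state()["eef_pos"],env.state()["time_s"])
E
```

```text
time_s: 29.85
eef_pos: [0.4972, -0.2852, 0.1985]
eef_rot: [[0.999, -0.036, 0.001], [-0.036, -0.999, -0.0], [0.001, 0.0, -1.0]]
force: [0.9, -0.2, -0.0]
finger_gap: 0.0652
finger_force: 0.0
time_s: 30.75
eef_pos: [0.4859, -0.0486, 0.2162]
eef_rot: [[0.999, -0.037, 0.001], [-0.037, -0.999, -0.001], [0.001, 0.001, -1.0]]
force: [0.1, -0.7, -0.1]
finger_gap: 0.0655
finger_force: 0.0
scene duck 132 rect c=(500,-265) 70x65 ang=-15.3 0.016997924970591383
scene duck 698 rect c=(503,-267) 93x67 ang=-11.8 0.07819013850477041
scene chisel 1103 rect c=(522,284) 141x60 ang=11.8
scene gouge 413 rect c=(494,-381) 139x56 ang=-2.2
scene knob rect c=(507,381) 25x24 ang=83.4
scene knife rect c=(467,-137) 138x29 ang=-21.2
scene stone rect c=(459,-7) 101x44 ang=-3.1
side duck 197 rect c=(497,-274) 72x70 ang=85.6 0.016986993960299346
side duck 994 rect c=(503,-274) 93x72 ang=-3.6 0.07678870735169363
side chisel 143 rect c=(524,291) 138x35 ang=17.8
side gouge 889 rect c=(496,-372) 139x26 ang=-3.0
side knob rect c=(0,0) 0x0 ang=0.0
side knife rect c=(472,-136) 139x42 ang=-20.9
side stone rect c=(461,-11) 99x50 ang=-1.5
[ 0.48583275 -0.04888705  0.21585678] 30.85
```

View pics/end.png

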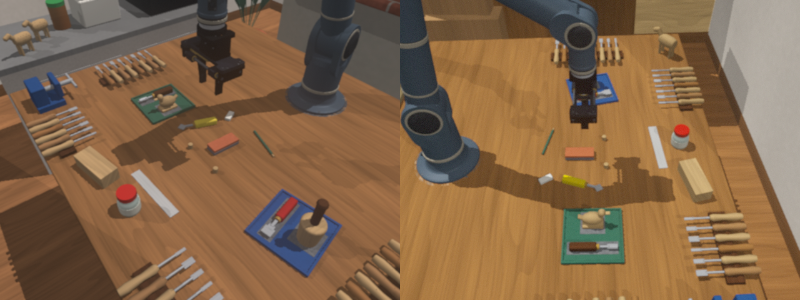

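The picture shows both kits in place. In the left half the mallet stands upright at (312,228) and the chisel lies at (278,217). In the right half the duck is upright at (592,218) and the gouge lies flat at (592,247). The knife and stone are unmoved. I'll check the duck once with the tray rim masked out.

```bash
python3 - <<'E'
from station import env
from h import *
for n in("scene","side"):
    p,d=env.snapshot(n);W=cloud(d,env.get_calibration(n));z=W[...,2]
    r=np.hypot(W[...,0]-.497,W[...,1]+.285)<.055
    for lo,hi in((.022,.055),(.058,.08)):
        P=W[r&(z>lo)&(z<hi)];print(n,len(P),ax(P))
    q=r&(z>.0135)&(z<.018)&(abs(W[...,1]+.285)<.03);print(" plinth",q.sum(),ax(W[q]))
E
```

```text
scene 375 rect c=(490,-280) 75x35 ang=-0.5
scene 105 rect c=(530,-284) 35x16 ang=-20.8
 plinth 138 rect c=(496,-283) 66x42 ang=-5.2
side 578 rect c=(492,-290) 71x42 ang=16.2
side 168 rect c=(520,-290) 58x23 ang=6.9
 plinth 149 rect c=(498,-297) 62x21 ang=0.4
```

```bash
python3 -c "
from station import env
print(env.close_job())"
```

```text
the job is handed in; nothing more can be done
None
```

Both kits are made up and the job is handed in: the chisel and mallet are in the blue tray, the gouge and duck in the green one, each within about 2–3 mm of its felt's centre by camera, and I didn't move the knife or stone.

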